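Stow the grease tin's cap in the push-to-open bench locker

TASK

Get the grease tin ready for use: press down the front of the locker's yellow push-to-open flap until it clicks, keep a finger on it so that it is caught and eased up as it springs open, never flying up, and then swing it right back until it stays fully open. Lift the loose red cap off the grease tin by its knob and set it down gently, without dropping it, into the round black holder inside the locker, knob up and seated flat within the rim. Leave the flap open, the tin standing upright where it is, and the wooden wedge where it lies.

Things in the scene. Friction and masses are not known exactly. Their poses are not given: they have to be found in the camera images.
- locker: Small blue steel bench locker, fixed to the bench, 150 (x) x 220 (y) x 100 mm high, open at the top under a yellow flap. Origin: centre of its underside. Its x axis points from its front to its hinge side (away from the robot, turned by up to 0.6 rad), y to the left, z up. Walls 7 to 8 mm thick.
- flap (a joint): Hinge angle (rad) of the locker's yellow flap, a 0.16 kg plate 134 (locker x) x 202 (y) x 9 mm, flush in the locker's top. 0: shut and latched; negative: pressed in, to a hard stop at -0.07; 1.57: upright; 1.95: fully open stop. The hinge is light: let go before upright, the flap falls back to about 0.5 (after the click); past about 1.75 it stays open by its own weight. It does not latch again.
- press_pad (a point): Centre of the black 30 x 50 mm pad on top of the flap, 112 mm from the hinge line, 22 mm behind the front edge; moves with the flap. Press here: about 5 N; it clicks some 3 to 4 mm down and stops hard at 8 mm. After that a spring lifts the flap, with 1 to 3 N at the pad, to about 0.5 rad (pad 54 mm higher), where it rests. Released all at once it flies up at 6 rad/s or more.
- flap_edge (a point): Middle of the flap's free front edge, at mid thickness, 134 mm from the hinge line; moves with the flap. Once the flap has sprung up to about 0.5 rad, it can be pushed back by this edge or from underneath, from the front towards the hinge; follow its arc about the hinge, for a push straight along the bench jams on the finger's friction.
- flap_hinge (a point): Middle of the flap's hinge line (parallel to the locker's y axis), 95.5 mm above the bench, 68 mm behind the locker's centre.
- holder (a point): Centre of the flat seat of the round black cap holder inside the locker, in the locker's middle, 32 mm above the bench and 68 mm below the locker's top. A rim 12 mm high, of 58 mm inner radius, stands round the seat.
- grease_tin: Red and cream grease tin, 101 mm across and 134 mm high, loose, about 0.4 kg, standing upright on the bench. Origin: centre of its underside.
- cap: Loose red plastic cap of the tin, 104 mm across, about 90 g: below, a spigot 68 mm across and 8 mm high that hangs inside the tin's mouth; then a disc 104 mm across and 9 mm thick that rests on the tin's rim; on top a round knob. Origin: centre of the spigot's underside; z up through the knob. Its total height is 43 mm.
- cap_knob (a point): Centre of the knob's head, on the cap's axis, 36 mm above the cap's origin. The head is 28 mm across and goes from 32 to 43 mm above the origin; the neck below it, 22 mm across, stands on the disc's top at 17 mm. To be pinched from above.
- wood_wedge: Pine wedge, 56 x 96 x 22 mm, lying loose on the bench before the locker and the tin: leave it alone.

How it is judged:
By the outcome, as a careful person would: the job done as asked, in the order asked, and still so for the second after the job is handed in, with the robot touching nothing.
It also fails if it takes over 64 s, if anything falls off the work surface, if the arm or the gripper's body presses on something with over 40 N, if the wrist force passes 120 N, or if a joint passes its speed limit or range.

ROBOT

A 7-joint arm with a two-finger parallel gripper is mounted at the origin on a cart in front of the work surface, level with it; the furniture and walls round the work are solid. World frame = base frame: x ahead of the robot, y to its left, z up, the work surface at z = 0. Lengths are in m, angles in rad, forces in N, time in s.
With the tool pointing down it reaches from about 0.425 to 0.875 m from the base axis. Payload 4.7 kg.
Tool frame: the origin (TCP) lies between the finger pads; the fingertips stand env.tip_reach ahead of it and the grasp point (between the pads) is the TCP (env.tip_reach is the distance from the TCP to the fingertips, in m); z points along the fingers, y is the line along which they close (so a half turn about z gives the same grasp; the last joint's range is limited). The gripper opens to 85 mm and grips with 20 to 120 N. Pads are 22 mm wide; open, the fingers measure 114 mm over their backs; the gripper's body (76 mm by 85 mm) begins 54 mm behind the grasp point. The pads swing forward as they close: fully open they stand 13 mm farther back than shut.
Start: joints at [1.272, 0.321, -0.07, 1.45, 0.023, 1.371, -0.057], TCP at [0.2, -0.618, 0.25] pointing down, gripper open.
Joint ranges: [-2.86, 2.86], [-0.3, 2.09], [-1.38, 1.24], [0.06, 2.45], [-1.56, 4.7], [0.09, 2.05], [-2.69, 2.69]. Speed limits (rad/s): [2.57, 2.57, 3.14, 3.14, 3.14, 3.14, 3.14].

INTERFACE

Orientations are given as a unit quaternion [w, x, y, z].
In Python, from bench import sensors, capture, env, spotter gives the robot as it stands.
- The arm moves only by the tool arm_command, never from a script. Its argument "rows" is a list of rows, each a list of 7 numbers: the turn, a rotation vector about the world's x, y, z in degrees, then the shift along the world's x, y, z in cm, then the finger opening in cm, from 0 to 8.54. A call has 1 to 20 rows; each row is the pose to reach, as a shift and turn from the pose commanded when the call began; what a row does not reach only later rows make up. A row lasts 1/8 s, in which the tool goes at most 62.5 mm and 10.7 degrees, less where a joint would pass 70% of its speed; a pose out of reach is approached as far as the arm can. A call with a gripper value outside its range is refused whole. The fingers move at their own pace and stop on an object; the grip force is fixed at half the most. Time passes only in rows, so rows that repeat a pose let the fingers close. It gives the time, the measured TCP pose, the force, the opening and the grip force at its end, in the units of the state.
- sensors.get_obs(): the state, without advancing time (a new reading comes with each control period).
- capture(name): name is "scene" or "top"; returns a dict with "image" (420x560x3 uint8, red, green, blue), "depth" (420x560 float32, m along the optical axis (not along the pixel's ray), 0 where there is no reading), "fx", "fy", "cx", "cy" (pixels), "extrinsics" (4x4, takes a point from camera to world coordinates). Camera axes: x right, y down, z forward; pixel columns grow to the right and rows downward; lengths in m; the calibration is good to about 2 mm. A picture is of the moment at which its call begins.
- env.sign_off(): hands the job in; it is judged then, once.
Trained networks look in a picture, given as the dict that the camera call returned (one of the last four; its "shot" number tells which), for a name from the list of things; names that differ only in an ending like _2 or _b are one class to them, and where a whole thing is asked for, a point or a joint stands for the part that bears it (a point fixed in the world has none). Each returns a list of dicts, best first, with "p" (0 to 1); they miss things now and then, are a little off and sometimes report something else, mostly with a low value. They report only what shows in the picture. A call takes as long as a camera call.
- spotter.look_for(picture, query): "centre" ([column, row] in pixels, amid what is visible of it).
- spotter.trace(picture, query): "pixels" (420x560 bool, what is visible of it) and "centre" ([column, row] in pixels, amid what is visible of it).
- spotter.landmark_of(picture, query): "centre" ([column, row] in pixels: a listed point, or the origin of a listed thing).
The state is a dict: "t": time; "q": joint angles; "dq": joint speeds; "joint_torque": joint torques, N m; "position": TCP position; "ee_rot": TCP orientation; "force": force on the tool from outside, world axes, zero at the start; "wrist_torque": the same for the moment, N m; "gripper_width": finger opening in m; "gripper_force": force on a finger pad.
Only numpy, scipy, OpenCV 4.12 (cv2) and the standard library are available. Lean on these libraries where they do the work, as an engineer would, in place of code of your own. Each camera call takes 0.05 s, during which the arm holds its last target. There are 200 camera calls.

## Working session

There is one attempt and no reset: what is moved stays moved. The work goes in short steps, Python scripts to look and compute and a tool call to move; the robot and the scene stay as the last step left them, time stands still between calls to the robot, and variables do not carry over. Pictures are saved under pics/ and viewed, at most 10 in all, crops included, and the job is handed in when it is done.

Besides the shell and the picture viewer there is one more tool, called after ">>>" as a command line: name --pt "numbers of a row" for each row, then --argument value for the rest. arm_command: Moves the arm, as the interface text tells. Its arguments: {"type":"object","properties":{"rows":{"type":"array","items":{"type":"array","items":{"type":"number"}}}},"required":["rows"]}

```bash
mkdir -p pics; cat > h.py <<'E'
import numpy as np, cv2
from bench import sensors, capture, env, spotter
def px2w(c,u,v,z=None,r=2):
    T=np.array(c["extrinsics"]); d=np.array([(u-c["cx"])/c["fx"],(v-c["cy"])/c["fy"],1.])
    if z is not None:
        w=T[:3,:3]@d; return T[:3,3]+w*(z-T[2,3])/w[2]
    p=c["depth"][max(0,int(round(v))-r):int(round(v))+r+1,max(0,int(round(u))-r):int(round(u))+r+1]; p=p[p>0]
    return T[:3,3]+T[:3,:3]@d*np.median(p) if p.size else None
def cloud(c,m=None):
    v,u=np.nonzero((c["depth"]>0)&(m if m is not None else True)); Z=c["depth"][v,u]; T=np.array(c["extrinsics"])
    return np.stack([(u-c["cx"])/c["fx"]*Z,(v-c["cy"])/c["fy"]*Z,Z],1)@T[:3,:3].T+T[:3,3]
def save(c,n): cv2.imwrite("pics/"+n+".png",cv2.cvtColor(c["image"],cv2.COLOR_RGB2BGR))
E
python3 - <<'E'
from h import *
np.set_printoptions(precision=4,suppress=True)
cs={n:capture(n) for n in("scene","top")}
save(cs["scene"],"s0");save(cs["top"],"t0")
print(env.tip_reach,sensors.get_obs())
for n,c in cs.items():
    print(n,c["fx"],c["cx"],c["cy"],np.array(c["extrinsics"]).ravel())
    for q in["press_pad","flap_edge","flap_hinge","cap_knob","grease_tin","cap","locker","wood_wedge","holder"]:
        for r in spotter.landmark_of(c,q)[:2]: print(n,q,np.round(r["centre"],1),round(r["p"],2),px2w(c,*r["centre"]))
c=cs["top"]
for q in["flap","press_pad","cap","wood_wedge","grease_tin","locker"]:
    for r in spotter.trace(c,q)[:1]:
        P=cloud(c,r["pixels"]);z=np.median(P[:,2]);print(q,round(r["p"],2),len(P),P.min(0),P.max(0),"zmed",z)
        s=P[abs(P[:,2]-z)<.01]; print("  minrect",cv2.minAreaRect((s[:,:2]*1000).astype(np.float32)))
E
```

```text
0.019 {'t': 0.1, 'q': array([ 1.2721,  0.3218, -0.0701,  1.4516,  0.0226,  1.3708, -0.0569]), 'dq': array([-0.001 , -0.0017,  0.0009, -0.0031,  0.0001,  0.0021,  0.0004]), 'joint_torque': array([  0.0007, -49.4875,  -0.3835, -31.5212,   0.0132,   0.0074,
        -0.    ]), 'position': array([ 0.1998, -0.618 ,  0.2493]), 'ee_rot': array([-0.0009,  0.9878,  0.1558, -0.0002]), 'force': array([0.1545, 0.0788, 0.1125]), 'wrist_torque': array([0.0029, 0.0307, 0.0155]), 'gripper_force': 0.0, 'gripper_width': 0.085154739665939}
scene 400.09436520860964 278.3270082573507 209.1446567029216 [-0.7583 -0.3824  0.5281  0.0402 -0.652   0.4478 -0.6119  0.699  -0.0025
 -0.8083 -0.5888  0.6305  0.      0.      0.      1.    ]
scene press_pad [264.5 237.6] 0.84 [0.4722 0.2421 0.1009]
scene press_pad [213.5 230.4] 0.58 [0.5708 0.293  0.0992]
scene flap_edge [275.1 237.5] 0.56 [0.4562 0.2274 0.1005]
scene flap_hinge [212.2 231.5] 0.94 [0.5686 0.2984 0.1007]
scene grease_tin [332.3 227.4] 0.62 [0.4299 0.0506 0.0331]
scene cap [333.5 182.2] 0.57 [0.4508 0.0301 0.1418]
scene cap [329.1 276.5] 0.16 [0.3488 0
[... 1323 characters left out ...]
589844, 11.832931518554688), (101.34909057617188, 102.63201141357422), 44.81412887573242)
wood_wedge 0.92 401 [0.3302 0.1327 0.0169] [0.4082 0.1906 0.0276] zmed 0.021849701755113915
  minrect ((370.3742980957031, 160.55123901367188), (25.859540939331055, 86.780517578125), 57.16102981567383)
grease_tin 0.81 322 [ 0.41    0.0035 -0.003 ] [0.4798 0.0617 0.1426] zmed 0.055883264757004725
  minrect ((439.43365478515625, 42.456703186035156), (82.79689025878906, 22.414024353027344), 34.836585998535156)
locker 0.7 7885 [ 0.3906  0.1196 -0.0111] [0.6649 0.3832 0.1057] zmed 0.09942688735965777
  minrect ((515.3916015625, 254.95071411132812), (152.88217163085938, 220.2532501220703), 35.192604064941406)
```

View pics/t0.png

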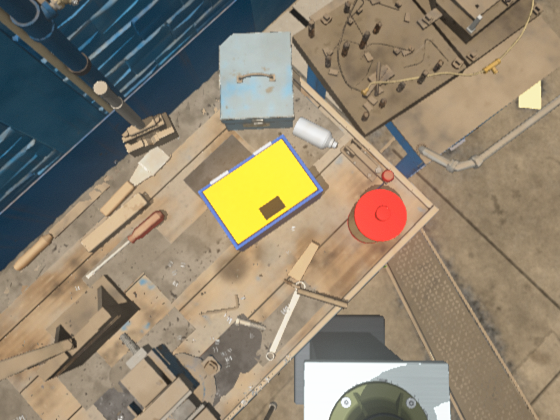

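View pics/s0.png

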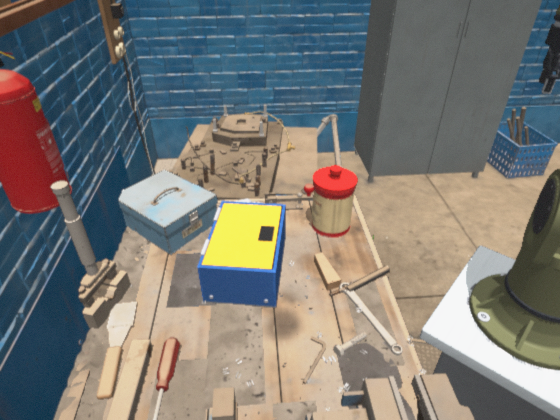

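Top view: the flap is shut, with its black pad at (272,208), the tin at (382,213) and the wedge at (305,263). The measurements agree with each other: locker centre is (0.515, 0.255), yaw is about 35°, the pad is at (0.479, 0.229), and the knob is at (0.460, 0.014). I'll move above the pad with the fingers shut.

>>> arm_command --pt "0 0 6 4.3 3.8 0 0" --pt "0 0 12 8.6 7.7 0 0" --pt "0 0 18 12.9 11.5 0 0" --pt "0 0 24 17.1 15.3 0 0" --pt "0 0 30 21.4 19.1 0 0" --pt "0 0 36 25.7 23 0 0" --pt "0 0 42 30 26.8 0 0" --pt "0 0 48 31.2 32.6 0 0" --pt "0 0 54 32.3 38.5 0 0" --pt "0 0 60 33.5 44.3 0 0" --pt "0 0 66 34.7 50.1 0 0" --pt "0 0 72 35.8 56 0 0" --pt "0 0 78 37 61.8 0 0" --pt "0 0 84 35.2 66.4 0 0" --pt "0 0 90 33.3 71 0 0" --pt "0 0 96 31.5 75.5 -3 0" --pt "0 0 102 29.6 80.1 -6 0" --pt "0 0 107 27.8 84.7 -9 0" --pt "0 0 107 27.8 84.7 -11 0" --pt "0 0 107 27.8 84.7 -12 0"

```text
t: 3.8
position: [0.4779, 0.2277, 0.1293]
ee_rot: [-0.0, 0.463, 0.887, -0.001]
force: [0.2, -0.6, 0.3]
gripper_width: 0.0004
gripper_force: 0.0
```

>>> arm_command --pt "0 0 0 0 0.1 -0.3 0" --pt "0 0 0 0 0.1 -0.6 0" --pt "0 0 0 0 0.1 -0.8 0" --pt "0 0 0 0 0.1 -1.0 0" --pt "0 0 0 0 0.1 -1.0 0"

```text
t: 4.42
position: [0.478, 0.2294, 0.1204]
ee_rot: [0.0, 0.462, 0.887, -0.0]
force: [-0.7, 0.8, -0.7]
gripper_width: 0.0003
gripper_force: 0.0
```

>>> arm_command --pt "0 0 0 0 0 -0.1 0" --pt "0 0 0 0 0 -0.2 0" --pt "0 0 0 0 0 -0.2 0"

```text
t: 4.8
position: [0.4781, 0.2296, 0.1186]
ee_rot: [0.0, 0.462, 0.887, 0.0]
force: [-1.0, -0.8, 2.6]
gripper_width: -0.0002
gripper_force: 1.1
```

>>> arm_command --pt "0 0 0 0 0 -0.1 0" --pt "0 0 0 0 0 -0.2 0" --pt "0 0 0 0 0 -0.2 0"

```text
t: 5.18
position: [0.4782, 0.2295, 0.1168]
ee_rot: [0.0, 0.462, 0.887, 0.0]
force: [-0.3, -0.9, 4.2]
gripper_width: -0.0004
gripper_force: 2.5
```

>>> arm_command --pt "0 0 0 0 0 -0.1 0" --pt "0 0 0 0 0 -0.1 0"

```text
t: 5.42
position: [0.4781, 0.2295, 0.1158]
ee_rot: [0.0, 0.462, 0.887, -0.0]
force: [-2.0, -1.4, 5.5]
gripper_width: 0.0002
gripper_force: 2.7
```

>>> arm_command --pt "0 0 0 0 0 -0.1 0" --pt "0 0 0 0 0 -0.1 0"

```text
t: 5.68
position: [0.4781, 0.2295, 0.1148]
ee_rot: [0.0, 0.462, 0.887, -0.0]
force: [-2.7, -0.1, 4.3]
gripper_width: -0.0001
gripper_force: 2.6
```

>>> arm_command --pt "0 0 0 0 0 -0.1 0" --pt "0 0 0 0 0 -0.1 0"

```text
t: 5.92
position: [0.4781, 0.2295, 0.1139]
ee_rot: [0.0, 0.462, 0.887, -0.0]
force: [-1.3, -1.6, 5.2]
gripper_width: -0.0001
gripper_force: 2.9
```

>>> arm_command --pt "0 0 0 0 0 0.15 0" --pt "0 0 0 0 0 0.3 0" --pt "0 0 0 0 0 0.45 0" --pt "0 0 0 0 0 0.6 0" --pt "0 0 0 0 0 0.75 0" --pt "0 0 0 0 0 0.9 0" --pt "0 0 0 0 0 0.9 0"

```text
t: 6.8
position: [0.4782, 0.2297, 0.1226]
ee_rot: [0.0, 0.462, 0.887, 0.0]
force: [0.4, 0.5, 2.4]
gripper_width: -0.0
gripper_force: 1.1
```

>>> arm_command --pt "0 0 0 0.01 0.01 0.15 0" --pt "0 0 0 0.02 0.01 0.3 0" --pt "0 0 0 0.03 0.02 0.45 0" --pt "0 0 0 0.05 0.04 0.6 0" --pt "0 0 0 0.07 0.05 0.75 0" --pt "0 0 0 0.09 0.06 0.9 0" --pt "0 0 0 0.12 0.08 1.05 0" --pt "0 0 0 0.14 0.1 1.2 0" --pt "0 0 0 0.17 0.12 1.35 0" --pt "0 0 0 0.2 0.14 1.5 0" --pt "0 0 0 0.23 0.16 1.65 0" --pt "0 0 0 0.26 0.18 1.8 0" --pt "0 0 0 0.29 0.2 1.95 0" --pt "0 0 0 0.33 0.23 2.1 0" --pt "0 0 0 0.37 0.26 2.25 0" --pt "0 0 0 0.4 0.28 2.4 0" --pt "0 0 0 0.44 0.31 2.55 0" --pt "0 0 0 0.48 0.34 2.7 0" --pt "0 0 0 0.52 0.36 2.85 0" --pt "0 0 0 0.55 0.38 3.0 0"

```text
t: 9.3
position: [0.4837, 0.2334, 0.1525]
ee_rot: [0.0, 0.462, 0.887, 0.0]
force: [-0.5, -1.3, 1.3]
gripper_width: 0.0
gripper_force: 0.8
```

>>> arm_command --pt "0 0 0 0.05 0.03 0.15 0" --pt "0 0 0 0.1 0.07 0.3 0" --pt "0 0 0 0.15 0.1 0.45 0" --pt "0 0 0 0.2 0.14 0.6 0" --pt "0 0 0 0.25 0.17 0.75 0" --pt "0 0 0 0.3 0.21 0.9 0" --pt "0 0 0 0.35 0.24 1.05 0" --pt "0 0 0 0.4 0.28 1.2 0" --pt "0 0 0 0.45 0.31 1.35 0" --pt "0 0 0 0.5 0.35 1.5 0" --pt "0 0 0 0.55 0.38 1.65 0" --pt "0 0 0 0.6 0.42 1.8 0" --pt "0 0 0 0.65 0.45 1.95 0" --pt "0 0 0 0.7 0.49 2.1 0" --pt "0 0 0 0.75 0.52 2.25 0" --pt "0 0 0 0.8 0.56 2.4 0" --pt "0 0 0 0.85 0.59 2.6 0" --pt "0 0 0 0.9 0.6 2.8 0" --pt "0 0 0 0.9 0.6 3.0 0" --pt "0 0 0 0.9 0.6 3.3 0"

```text
t: 11.8
position: [0.4924, 0.2393, 0.1855]
ee_rot: [-0.0, 0.462, 0.887, -0.0]
force: [0.5, 0.1, -0.1]
gripper_width: -0.0004
gripper_force: 0.0
```

```bash
python3 - <<'E'
from h import *
np.set_printoptions(precision=4,suppress=True)
c=capture("scene");save(c,"s1")
u=np.array([.819,.574]);h=np.array([.571,.294])
r=spotter.trace(c,"flap")
if r:
    P=cloud(c,r[0]["pixels"]);x=(P[:,:2]-h)@u;print(r[0]["p"],len(P))
    for a in np.arange(-.14,.02,.02):
        s=P[(x>a)&(x<a+.02)]; print(round(a,2),len(s),np.median(s[:,2]) if len(s) else None)
c=capture("top")
for q in["flap_edge","cap_knob"]:
    for r in spotter.landmark_of(c,q)[:1]: print(q,r["p"],px2w(c,*r["centre"]))
E
```

```text
0.72 2951
-0.14 8 0.15559142342993573
-0.12 525 0.15749103260163938
-0.1 405 0.14679778542076694
-0.08 479 0.13594519314976095
-0.06 537 0.12580343011501693
-0.04 522 0.11553316456516183
-0.02 468 0.10588652264671139
0.0 7 0.10013430750529939
cap_knob 0.57 [0.456  0.0157 0.1676]
```

>>> arm_command --pt "0 0 0 0 0 3 0" --pt "0 0 0 0 0 6 0" --pt "5.7 -8.2 0 -2 -1.4 7 0" --pt "11.5 -16.4 0 -4 -2.7 7 0" --pt "17.2 -24.6 0 -6 -4 7 0" --pt "23 -32.8 0 -7 -4.8 7 0" --pt "28.7 -41 0 -7 -4.8 7 0" --pt "28.7 -41 0 -7 -4.8 7 0" --pt "28.7 -41 0 -7 -4.8 7 0"

```text
t: 13.18
position: [0.4183, 0.2097, 0.1682]
ee_rot: [0.105, 0.444, 0.87, 0.187]
force: [1.7, -2.8, 0.8]
gripper_width: 0.0002
gripper_force: 0.0
```

```bash
python3 -c "
from h import *
from scipy.spatial.transform import Rotation as R
o=sensors.get_obs();q=o['ee_rot'];M=R.from_quat([q[1],q[2],q[3],q[0]]).as_matrix()
print(o['position'],o['q'].round(3),M[:,2],M[:,1])"
```

```text
[0.41834594 0.20968294 0.16820079] [-0.164 -0.298 -0.281  2.302 -0.215  0.708  0.311] [ 0.34778792  0.23231708 -0.90833492] [0.73325341 0.53635239 0.41793009]
```

>>> arm_command --pt "0 0 0 0.4 0.3 -0.7 0" --pt "0 0 0 0.8 0.5 -1.4 0" --pt "0 0 0 1.1 0.8 -2.2 0" --pt "0 0 0 1.1 0.8 -2.2 0"

```text
t: 13.68
position: [0.4411, 0.2132, 0.1558]
ee_rot: [0.106, 0.452, 0.863, 0.196]
force: [0.2, -0.5, 0.4]
gripper_width: 0.0001
gripper_force: 0.0
```

```bash
cat > st.py <<'E'
from h import *
from scipy.spatial.transform import Rotation as R
def st():
    o=sensors.get_obs();q=o['ee_rot'];M=R.from_quat([q[1],q[2],q[3],q[0]]).as_matrix()
    p=o['position'];d=p[:2]-[.571,.294]
    print("t",o['t'],p.round(4),"s %.4f v %.4f"%(d@[.819,.574],d@[-.574,.819]),o['q'].round(2),"z",M[:,2].round(3),"y",M[:,1].round(2),"F",o['force'].round(1))
if __name__=="__main__": st()
E
python3 st.py; python3 -c "
from h import *
c=capture('scene');save(c,'s2')"
```

```text
t 13.675 [0.4411 0.2132 0.1558] s -0.1527 v 0.0084 [-0.2  -0.23 -0.24  2.29 -0.2   0.64  0.3 ] z [ 0.361  0.243 -0.9  ] y [0.74 0.51 0.44] F [ 0.2 -0.5  0.4]
```

View pics/s2.png

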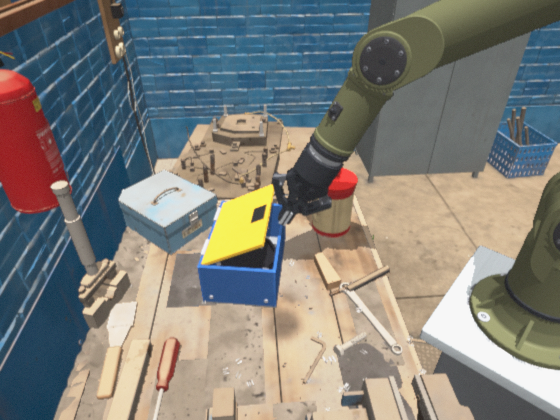

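>>> arm_command --pt "0 0 0 0.4 0.3 -0.6 0" --pt "0 0 0 0.7 0.5 -1.0 0" --pt "0 0 0 1.0 0.7 -1.0 0" --pt "0 0 0 1.5 1.1 -1.0 0" --pt "0 0 0 1.8 1.2 -0.6 0" --pt "0 0 0 2.0 1.4 -0.2 0" --pt "0 0 0 2.1 1.5 0.2 0" --pt "0 0 0 2.3 1.6 0.6 0" --pt "0 0 0 2.6 1.8 1.0 0" --pt "0 0 0 2.9 2.0 1.5 0" --pt "0 0 0 3.2 2.3 2.0 0" --pt "0 0 0 3.6 2.5 2.6 0"

```text
t: 15.22
position: [0.4772, 0.2387, 0.1828]
ee_rot: [0.107, 0.452, 0.864, 0.197]
force: [-0.1, -0.4, -0.1]
gripper_width: -0.0002
gripper_force: 0.3
```

```bash
cat >> st.py <<'E'
def flap(n=None):
    c=capture("scene")
    if n: save(c,n)
    r=spotter.trace(c,"flap")
    if not r: print("no flap"); return
    P=cloud(c,r[0]["pixels"]);d=P[:,:2]-[.571,.294];x=d@[.819,.574]
    Q=np.stack([x,P[:,2]-.0955],1);Q=Q[(np.hypot(*Q.T)<.15)&(np.hypot(*Q.T)>.06)]
    a=np.arctan2(Q[:,1],-Q[:,0]);print("flap p",r[0]["p"],len(Q),"theta",np.percentile(a,[20,50,80]))
E
python3 -c "
from st import *
st();flap('s3')"
```

```text
t 15.225 [0.4772 0.2387 0.1828] s -0.1086 v 0.0085 [-0.19 -0.16 -0.27  2.17 -0.16  0.68  0.24] z [ 0.362  0.244 -0.9  ] y [0.74 0.51 0.44] F [-0.1 -0.4 -0.1]
flap p 0.89 1355 theta [0.81544116 0.84024294 0.85388868]
```

>>> arm_command --pt "0 0 0 0.4 0.3 0.4 0" --pt "0 0 0 0.8 0.55 0.8 0" --pt "0 0 0 1.2 0.8 1.2 0" --pt "0 0 0 1.6 1.1 1.6 0" --pt "0 0 0 2.2 1.5 2.1 0" --pt "0 0 0 2.8 2.0 2.5 0" --pt "0 0 0 3.3 2.3 2.8 0" --pt "0 0 0 3.8 2.7 3.1 0" --pt "0 0 0 4.3 3.0 3.3 0" --pt "0 0 0 4.9 3.4 3.5 0" --pt "0 0 0 5.5 3.9 3.6 0" --pt "0 0 0 6.1 4.3 3.7 0" --pt "0 0 0 6.6 4.6 3.8 0" --pt "0 0 0 7.05 4.95 3.8 0" --pt "0 0 0 7.5 5.3 3.8 0" --pt "0 0 0 8.0 5.6 3.7 0" --pt "0 0 0 8.4 5.9 3.7 0" --pt "0 0 0 8.9 6.2 3.6 0" --pt "0 0 0 9.4 6.6 3.5 0" --pt "0 0 0 9.8 6.9 3.3 0"

```text
t: 17.82
position: [0.5752, 0.3077, 0.2153]
ee_rot: [0.107, 0.452, 0.864, 0.197]
force: [-1.2, -0.1, -0.3]
gripper_width: -0.0
gripper_force: 0.0
```

```bash
python3 -c "
from st import *
st();flap('s4')"
```

```text
t 17.825 [0.5752 0.3077 0.2153] s 0.0113 v 0.0088 [-0.22  0.07 -0.31  1.89 -0.01  0.73  0.09] z [ 0.362  0.243 -0.9  ] y [0.74 0.51 0.44] F [-1.2 -0.1 -0.3]
flap p 0.89 1588 theta [1.88192629 1.90047971 1.91270695]
```

View pics/s4.png

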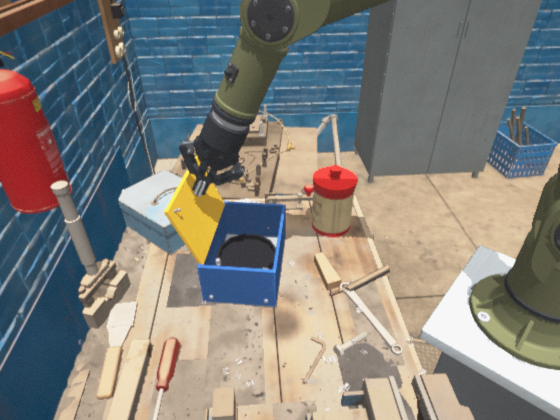

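>>> arm_command --pt "0 0 0 0.3 0.2 -0.1 0" --pt "0 0 0 0.6 0.4 -0.2 0" --pt "0 0 0 0.7 0.5 -0.3 0" --pt "0 0 0 0.7 0.5 -0.3 0" --pt "0 0 0 -1 -0.7 1 0" --pt "-3 4.3 0 -5 -3.5 4 0" --pt "-6 9 0 -7 -5 7 0" --pt "-9 13 0 -7.5 -6.5 9 0" --pt "-12 17.5 0 -7.5 -9 10 0" --pt "-14.4 21.5 0 -7.5 -12 10 5.5" --pt "-14.4 21.5 0 -7.5 -14 10 5.5"

```text
t: 19.3
position: [0.5007, 0.1665, 0.3151]
ee_rot: [-0.001, 0.464, 0.886, -0.0]
force: [-0.2, 0.3, 0.8]
gripper_width: 0.0358
gripper_force: 0.0
```

```bash
python3 -c "
from st import *
np.set_printoptions(precision=4,suppress=True)
st();flap()
c=capture('top')
for q in ['cap_knob','holder']:
    for r in spotter.landmark_of(c,q)[:1]: print(q,r['centre'],r['p'],px2w(c,*r['centre']))
P=cloud(c)
e=np.hypot(P[:,0]-.46,P[:,1]-.0135)
k=P[(e<.03)&(P[:,2]>.162)&(P[:,2]<.175)];print('knob',len(k),k.min(0),k.max(0),k.mean(0),cv2.minEnclosingCircle((k[:,:2]*1000).astype(np.float32)))
k=P[(e<.06)&(P[:,2]>.137)&(P[:,2]<.15)];print('disc',len(k),cv2.minEnclosingCircle((k[:,:2]*1000).astype(np.float32)))
k=P[(e>.06)&(e<.13)&(P[:,2]>.1)&(P[:,1]<.1)];print('near',len(k),k.min(0) if len(k) else '',k.max(0) if len(k) else '')
save(c,'t5')"
```

```text
t 19.3 [0.5007 0.1665 0.3151] s -0.1308 v -0.0641 [-0.14  0.05 -0.24  1.64  0.01  1.45  0.23] z [-0.001  0.    -1.   ] y [ 0.82  0.57 -0.  ] F [-0.2  0.3  0.8]
flap p 0.73 7770 theta [-0.834  -0.3639  1.8915]
holder [265.9, 194.9] 0.96 [0.5174 0.2462 0.0313]Traceback (most recent call last):
  File "<string>", line 10, in <module>
    k=P[(e<.03)&(P[:,2]>.162)&(P[:,2]<.175)];print('knob',len(k),k.min(0),k.max(0),k.mean(0),cv2.minEnclosingCircle((k[:,:2]*1000).astype(np.float32)))
                                                                 ~~~~~^^^
    return umr_minimum(a, axis, None, out, keepdims, initial, where)
ValueError: zero-size array to reduction operation minimum which has no identity
```

```bash
python3 -c "
from st import *
np.set_printoptions(precision=4,suppress=True)
c=capture('scene')
P=cloud(c)
e=np.hypot(P[:,0]-.46,P[:,1]-.0135)
k=P[(e<.03)&(P[:,2]>.1655)&(P[:,2]<.173)];print('knob',len(k),cv2.minEnclosingCircle((k[:,:2]*1000).astype(np.float32)) if len(k) else '')
k=P[(e<.065)&(P[:,2]>.139)&(P[:,2]<.147)];print('disc',len(k),cv2.minEnclosingCircle((k[:,:2]*1000).astype(np.float32)) if len(k) else '')
k=P[(e>.06)&(e<.14)&(P[:,2]>.1)&(P[:,1]<.1)];print('near',len(k),k.min(0) if len(k) else '',k.max(0) if len(k) else '')
r=spotter.landmark_of(c,'cap_knob')[:1]; r and print(r[0]['centre'],r[0]['p'],px2w(c,*r[0]['centre']),px2w(c,*r[0]['centre'],z=.162))
save(c,'s5')
t=capture('top');save(t,'t6')
r=spotter.trace(t,'holder')
for x in r[:1]:
    Q=cloud(t,x['pixels']);print(x['p'],len(Q),Q.min(0),Q.max(0))
    for lo,hi in((.025,.037),(.040,.049)):
        s=Q[(Q[:,2]>lo)&(Q[:,2]<hi)];print(len(s),cv2.minEnclosingCircle((s[:,:2]*1000).astype(np.float32)) if len(s) else '')
cv2.imwrite('pics/crop.png',cv2.resize(cv2.cvtColor(t['image'][130:270,160:360],cv2.COLOR_RGB2BGR),None,fx=3,fy=3))
"
```

```text
knob 69 ((459.515380859375, 14.381780624389648), 14.918473243713379)
disc 749 ((457.55859375, 13.329748153686523), 53.177101135253906)
near 0  
[336.7, 169.1] 0.69 [0.4544 0.0157 0.1685] [0.4602 0.006  0.162 ]
0.86 10221 [ 0.3904  0.1557 -0.0044] [0.707  0.453  0.6553]
2287 ((503.59307861328125, 262.9285888671875), 118.57974243164062)
531 ((503.68878173828125, 263.31817626953125), 119.24052429199219)
```

View pics/crop.png

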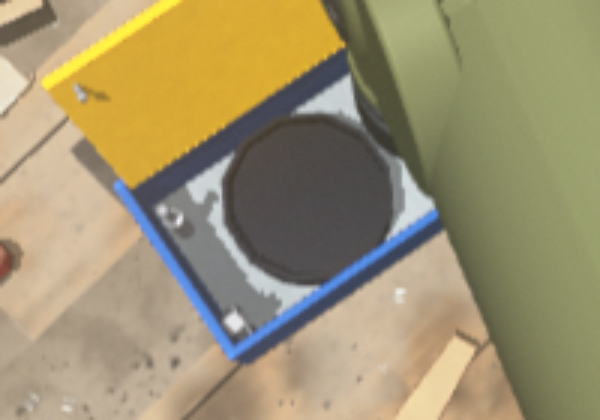

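View pics/s5.png

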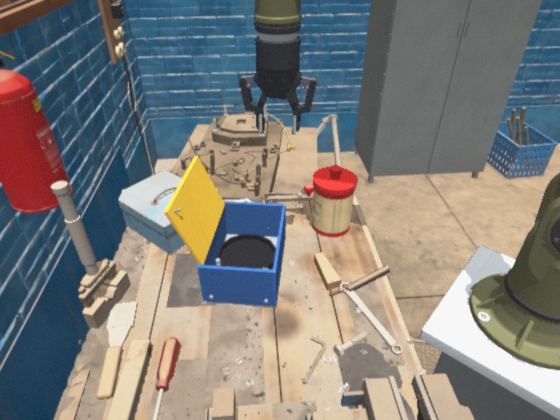

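>>> arm_command --pt "0 0 0 -1 -4 0 5.5" --pt "0 0 0 -2.3 -9 -2 5.5" --pt "0 0 0 -3.5 -13 -5 5.5" --pt "0 0 0 -4.1 -15.2 -8.5 5.5" --pt "0 0 0 -4.1 -15.2 -11 5.5" --pt "0 0 0 -4.1 -15.2 -13 5.5" --pt "0 0 0 -4.1 -15.2 -14.3 5.5" --pt "0 0 0 -4.1 -15.2 -15.1 5.5" --pt "0 0 0 -4.1 -15.2 -15.1 5.5"

```text
t: 20.88
position: [0.4588, 0.0155, 0.1642]
ee_rot: [-0.001, 0.464, 0.886, -0.0]
force: [0.5, 0.6, 0.7]
gripper_width: 0.055
gripper_force: 0.0
```

```bash
python3 -c "
from st import *
st();c=capture('scene')
cv2.imwrite('pics/c7.png',cv2.resize(cv2.cvtColor(c['image'][100:250,240:440],cv2.COLOR_RGB2BGR),None,fx=3,fy=3))"
```

```text
t 20.875 [0.4588 0.0155 0.1642] s -0.2517 v -0.1637 [ 0.01 -0.02 -0.1   2.01 -0.    1.15  0.52] z [-0.001  0.    -1.   ] y [ 0.82  0.57 -0.  ] F [0.5 0.6 0.7]
```

View pics/c7.png

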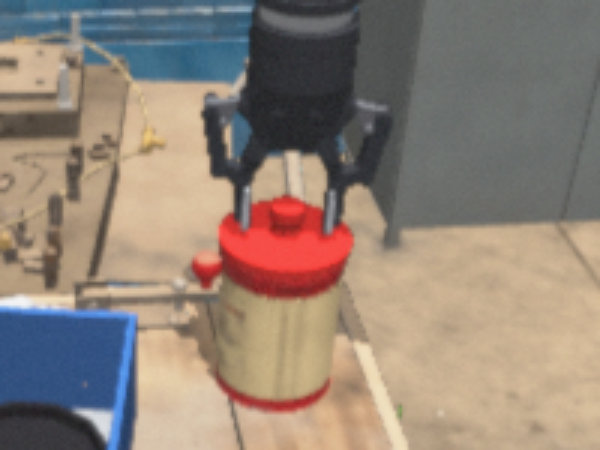

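>>> arm_command --pt "0 0 0 0 0 0 4.2" --pt "0 0 0 0 0 0 3.2" --pt "0 0 0 0 0 0 2.4" --pt "0 0 0 0 0 0 2.0" --pt "0 0 0 0 0 0 2.0" --pt "0 0 0 0 0 0 2.0"

```text
t: 21.68
position: [0.4592, 0.0153, 0.1649]
ee_rot: [0.0, 0.464, 0.886, 0.0]
force: [-1.7, -0.5, 4.8]
gripper_width: 0.026
gripper_force: 58.7
```

>>> arm_command --pt "0 0 0 0 0 0.3 2.0" --pt "0 0 0 0 0 0.8 2.0" --pt "0 0 0 0 0 1.5 2.0" --pt "0 0 0 0 0 2.5 2.0" --pt "0 0 0 0 0 4 2.0" --pt "0 0 0 0 0 5.5 2.0" --pt "0 0 0 0.2 1 6.5 2.0" --pt "0 0 0 0.6 2.5 6.5 2.0"

```text
t: 22.68
position: [0.4656, 0.0412, 0.2306]
ee_rot: [0.001, 0.464, 0.886, 0.001]
force: [-0.0, -0.3, -0.2]
gripper_width: 0.0257
gripper_force: 58.9
```

```bash
python3 -c "
from st import *
st();c=capture('scene')
cv2.imwrite('pics/c8.png',cv2.resize(cv2.cvtColor(c['image'][80:250,220:440],cv2.COLOR_RGB2BGR),None,fx=3,fy=3))"
```

```text
t 22.675 [0.4656 0.0412 0.2306] s -0.2314 v -0.1465 [-0.01 -0.05 -0.13  1.91 -0.01  1.28  0.47] z [ 0.002  0.001 -1.   ] y [0.82 0.57 0.  ] F [-0.  -0.3 -0.2]
```

View pics/c8.png

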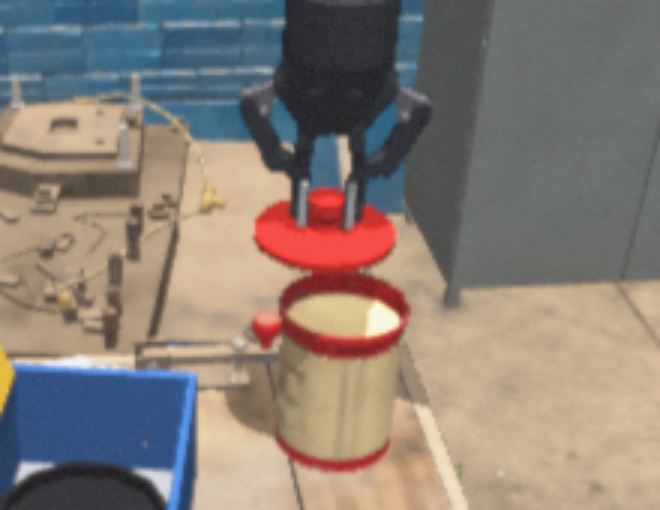

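>>> arm_command --pt "0 0 0 0.3 1.3 0 2.0" --pt "0 0 0 0.9 4 0 2.0" --pt "0 0 0 1.6 7 0 2.0" --pt "0 0 0 2.3 10 0 2.0" --pt "0 0 0 3 13 0 2.0" --pt "0 0 0 3.7 16 0 2.0" --pt "0 0 0 4.3 18.7 0 2.0" --pt "0 0 0 4.7 20.5 -1 2.0" --pt "0 0 0 4.9 21.3 -2.5 2.0" --pt "0 0 0 4.9 21.3 -4 2.0" --pt "0 0 0 4.9 21.3 -4 2.0"

```text
t: 24.1
position: [0.5128, 0.2514, 0.187]
ee_rot: [-0.001, 0.464, 0.886, -0.002]
force: [0.7, -0.4, -1.7]
gripper_width: 0.0257
gripper_force: 59.0
```

```bash
python3 -c "
from st import *
np.set_printoptions(precision=4,suppress=True)
st();o=sensors.get_obs();p=o['position']
for n in('scene','top'):
    c=capture(n);P=cloud(c);e=np.hypot(P[:,0]-p[0],P[:,1]-p[1])
    k=P[(e<.058)&(e>.018)&(P[:,2]>p[2]-.035)&(P[:,2]<p[2]-.012)]
    if len(k)<30: print(n,len(k)); continue
    z=np.median(k[:,2]);k=k[abs(k[:,2]-z)<.004];A=np.c_[k,np.ones(len(k))]
    print(n,len(k),'ztop',z,'TCP-z',p[2]-z,'slope',np.linalg.lstsq(np.c_[k[:,:2],np.ones(len(k))],k[:,2],rcond=None)[0][:2],cv2.minEnclosingCircle((k[:,:2]*1000).astype(np.float32)))
    s=P[(P[:,2]>.095)&(P[:,2]<.104)&(np.abs(P[:,0]-.515)<.13)&(np.abs(P[:,1]-.255)<.15)]
    print(' top rim',len(s),cv2.minAreaRect((s[:,:2]*1000).astype(np.float32)))
"
```

```text
t 24.1 [0.5128 0.2514 0.187 ] s -0.0721 v -0.0015 [-0.24  0.21 -0.3   1.72  0.07  1.22  0.05] z [-0.004 -0.002 -1.   ] y [ 0.82  0.57 -0.  ] F [ 0.7 -0.4 -1.7]
scene 851 ztop 0.16386207539074693 TCP-z 0.023130279146354044 slope [ 0.0064 -0.007 ] ((512.2052001953125, 250.31826782226562), 52.467437744140625)
 top rim 773 ((513.72021484375, 255.76611328125), (149.77439880371094, 221.88760375976562), 35.12146759033203)
top 0
```

>>> arm_command --pt "0 0 0 0.1 0.1 -1.5 2.0" --pt "0 0 0 0.2 0.2 -3 2.0" --pt "0 0 0 0.2 0.2 -4.5 2.0" --pt "0 0 0 0.2 0.2 -6 2.0" --pt "0 0 0 0.2 0.2 -6 2.0" --pt "0 0 0 0.2 0.2 -6 2.0"

```text
t: 24.95
position: [0.5161, 0.2555, 0.1296]
ee_rot: [-0.0, 0.464, 0.886, 0.0]
force: [0.1, -0.6, -0.4]
gripper_width: 0.0257
gripper_force: 59.0
```

>>> arm_command --pt "0 0 0 -0.1 -0.1 -1 2.0" --pt "0 0 0 -0.1 -0.1 -2 2.0" --pt "0 0 0 -0.1 -0.1 -3 2.0" --pt "0 0 0 -0.1 -0.1 -4 2.0" --pt "0 0 0 -0.1 -0.1 -4.7 2.0" --pt "0 0 0 -0.1 -0.1 -5.1 2.0" --pt "0 0 0 -0.1 -0.1 -5.4 2.0" --pt "0 0 0 -0.1 -0.1 -5.4 2.0"

```text
t: 25.95
position: [0.5149, 0.2543, 0.0753]
ee_rot: [-0.0, 0.464, 0.886, 0.0]
force: [0.5, -0.5, -0.8]
gripper_width: 0.026
gripper_force: 59.0
```

>>> arm_command --pt "0 0 0 0 0 -0.1 2.0" --pt "0 0 0 0 0 -0.2 2.0" --pt "0 0 0 0 0 -0.2 2.0"

```text
t: 26.32
position: [0.5148, 0.2543, 0.0734]
ee_rot: [-0.0, 0.464, 0.886, 0.0]
force: [0.1, 0.2, -0.8]
gripper_width: 0.026
gripper_force: 59.0
```

>>> arm_command --pt "0 0 0 0 0 -0.1 2.0" --pt "0 0 0 0 0 -0.1 2.0"

```text
t: 26.58
position: [0.5148, 0.2544, 0.0724]
ee_rot: [-0.0, 0.464, 0.886, 0.0]
force: [0.0, -0.3, -0.8]
gripper_width: 0.0255
gripper_force: 59.1
```

>>> arm_command --pt "0 0 0 0 0 -0.1 2.0" --pt "0 0 0 0 0 -0.1 2.0"

```text
t: 26.82
position: [0.515, 0.2544, 0.0722]
ee_rot: [-0.0, 0.464, 0.886, 0.0]
force: [-1.9, -0.3, 4.4]
gripper_width: 0.0256
gripper_force: 59.5
```

>>> arm_command --pt "0 0 0 0 0 -0.1 2.0" --pt "0 0 0 0 0 -0.1 2.0"

```text
t: 27.08
position: [0.515, 0.2545, 0.0721]
ee_rot: [-0.0, 0.464, 0.886, 0.0]
force: [-4.6, -1.4, 12.0]
gripper_width: 0.0256
gripper_force: 60.1
```

>>> arm_command --pt "0 0 0 0 0 0.1 2.0" --pt "0 0 0 0 0 0.1 3.2" --pt "0 0 0 0 0 0.1 4.5" --pt "0 0 0 0 0 0.1 5.5" --pt "0 0 0 0 0 0.1 5.5" --pt "0 0 0 0 0 1 5.5" --pt "0 0 0 0 0 2.5 5.5" --pt "0 0 0 0 0 5 5.5" --pt "0 0 0 0 0 9 5.5" --pt "0 0 0 0 0 14 5.5" --pt "0 0 0 0 -4 18 5.5" --pt "0 0 0 0 -9 20 5.5" --pt "0 0 0 0 -14 20 5.5" --pt "0 0 0 0 -18 20 5.5" --pt "0 0 0 0 -22 20 5.5" --pt "0 0 0 0 -22 20 5.5"

```text
t: 29.08
position: [0.515, 0.0303, 0.2718]
ee_rot: [0.001, 0.467, 0.884, 0.0]
force: [1.0, 0.7, -0.9]
gripper_width: 0.0548
gripper_force: 0.0
```

```bash
python3 -c "
from st import *
np.set_printoptions(precision=4,suppress=True)
st();flap('s9')
c=capture('top');save(c,'t9')
P=cloud(c);e=np.hypot(P[:,0]-.515,P[:,1]-.2545)
k=P[(e<.058)&(P[:,2]>.043)&(P[:,2]<.056)]
print(len(k),np.median(k[:,2]),np.linalg.lstsq(np.c_[k[:,:2],np.ones(len(k))],k[:,2],rcond=None)[0][:2])
k=P[(e<.03)&(P[:,2]>.07)&(P[:,2]<.08)];print('knob',len(k),k.mean(0))
for q in['wood_wedge','grease_tin']:
    r=spotter.landmark_of(c,q)[:1]; r and print(q,px2w(c,*r[0]['centre']))
"
```

```text
t 29.075 [0.515  0.0303 0.2718] s -0.1972 v -0.1838 [ 0.02  0.03 -0.13  1.74  0.    1.36  0.49] z [ 0.001 -0.001 -1.   ] y [0.83 0.56 0.  ] F [ 1.   0.7 -0.9]
flap p 0.65 2140 theta [1.8848 1.9016 1.9139]
1555 0.04836726555828985 [0.0001 0.0008]
knob 127 [0.5149 0.2508 0.0744]
wood_wedge [0.36   0.164  0.0217]
grease_tin [0.449  0.0288 0.1118]
```

View pics/s9.png

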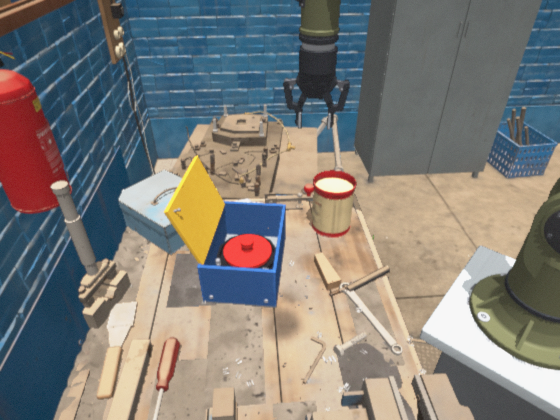

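The scene picture shows the cap seated flat in the holder, knob up, at (247,250). The flap is fully open at (200,210), and the tin is upright at (333,205). The wedge is untouched at (327,270).

```bash
python3 -c "
from bench import env
print(env.sign_off())"
```

```text
the job is handed in; nothing more can be done
None
```

The job is handed in at about 29 s: the flap was eased open and now stays fully back, the cap sits flat and knob-up in the holder, and the tin and wedge are where they were; no verdict was returned.

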